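Feed the full vial rack past its spring catch

ROBOT

A 6-joint arm with a two-finger parallel gripper is mounted at the origin on the work surface. World frame = base frame: x ahead of the robot, y to its left, z up, the work surface at z = 0. Lengths are in m, angles in rad, forces in N, time in s.
With the tool pointing down it reaches from about 0.325 to 0.9 m from the base axis. Payload 3.5 kg.
Tool frame: the origin (TCP) lies at the very end of the fingers, on their centre line; the grasp point (between the pads) lies 19 mm behind it; z points along the fingers, y is the line along which they close (so a half turn about z gives the same grasp; the last joint's range is limited). The gripper opens to 85 mm and grips with 20 to 120 N. Pads are 22 mm wide; open, the fingers measure 114 mm over their backs; the gripper's body (76 mm by 85 mm) begins 54 mm behind the grasp point. The pads swing forward as they close: fully open they stand 13 mm farther back than shut.
Start: joints at [-1.42, 0.276, -0.026, 1.268, 0, 1.467], TCP at [0.157, -0.605, 0.231] pointing down, gripper open.
Joint ranges: [-3.12, 3.12], [-0.85, 1.88], [-1.08, 1.24], [-1.95, 2.15], [-1.57, 1.53], [-3.14, 3.14]. Speed limits (rad/s): [2.57, 2.57, 3.14, 3.14, 3.14, 3.14].

INTERFACE

Orientations are given as a unit quaternion [x, y, z, w].
In Python, from plant import ctrl gives the robot as it stands.
- The arm moves only by the shell command python3 -m pendant 'ROWS' [FORCE]. ROWS is JSON, a list that holds one entry, the list of rows, each a list of 7 numbers: the turn, a rotation vector about the world's x, y, z each as a share of 2 pi rad, from -1 to 1, then the shift along the world's x, y, z each as a share of 0.2 m, from -1 to 1, then the closure, from -1 (fully open) to 1 (shut). A call has 1 to 20 rows; each row is the pose to reach, as a shift and turn from the pose commanded when the call began, turning the shorter way round; what a row does not reach only later rows make up. A row lasts 1/8 s, in which the tool goes at most 62.5 mm and 10.7 degrees, less where a joint would pass 70% of its speed; a pose out of reach is approached as far as the arm can. A call with a number of a shift or a turn outside -1 to 1 is refused whole. A call with a gripper value outside its range is refused whole. The fingers move at their own pace and stop on an object; FORCE is the grip in N (left out, the last holds). Time passes only in rows, so rows that repeat a pose let the fingers close. It gives the time, the measured TCP pose, the force, the opening and the grip force at its end, in the units of the state.
- ctrl.sense(): the state, without advancing time (a new reading comes with each control period).
- ctrl.snapshot(name): name is "side" or "top" or "wrist"; returns (picture, depth): 400x640x3 uint8, red, green, blue; 400x640 float32, m along the optical axis (not along the pixel's ray), 0 where there is no reading.
- ctrl.camera_params(name): a dict with "camera_matrix" (3x3 intrinsics, pixels), "world_to_cam" (4x4, takes a point from world to camera coordinates). Camera axes: x right, y down, z forward; pixel columns grow to the right and rows downward; lengths in m; the calibration is good to about 2 mm. A picture is of the moment at which its call begins: read the wrist's pose just before it. camera_params takes no time and is no camera call; for the wrist camera it gives the pose at the moment of the call.
- ctrl.job_done(): hands the job in; it is judged then, once.
The state is a dict: "t": time; "qpos": joint angles; "dq": joint speeds; "tau": joint torques, N m; "tcp_pos": TCP position; "tcp_rot": TCP orientation; "contact_force": force on the tool from outside, world axes, zero at the start; "wrist_torque": the same for the moment, N m; "width": opening from 0.0 (shut) to 1.0 (fully open); "gripper_force": force on a finger pad.
Only numpy, scipy, OpenCV 4.12 (cv2) and the standard library are available. Lean on these libraries where they do the work, as an engineer would, in place of code of your own. Each camera call takes 0.05 s, during which the arm holds its last target. There are 200 camera calls.

TASK

On the sampler's three-lane loader, feed in the rack that has all five places filled with vials: with a fingertip press down the spring catch right behind that rack and, keeping it down, push the rack along its lane past the catch and on until it stands fully home against the end stop, with the catch sprung up again behind it. Only press and push, lift nothing: leave the other two racks parked and all loose things where they stand.

Things in the scene. Friction and masses are not known exactly. Their poses are not given: they have to be found in the camera images.
- loader: fixed rack loader: aluminium deck 194 (x) by 350 (y) mm, lane floor 25 mm above the table. Origin under the deck's centre at table height; +y = feed direction. Lanes 0, 1, 2 run along y at x = -58, 0, +58 mm, between lipped rails (10 mm above the floor, up to 19 wide, y = -75 to 165). Parked rack: centre at y = 0 (play 2 mm), heel (rear face) at y = -75; fed home: centre at y = 90, heel at 15 mm
- end_stop (a point): middle of the steel end stop's face, at the lane floor: at x = 0, y = 165, z = 25 mm in the loader frame; the stop runs across all lanes, 30 mm high. Behind it, fixed to the loader, the white sampler tower, 220 wide (x), y = 175 to 285, 200 mm tall; its needle head overhangs the racks' front to y = 142 mm, from z = 94 mm up
- rack_full: white rack 150 long (y; front end +y), 34 wide, 30 high, on a foot 44 wide, 6 high kept under the rails' lips; five places 26 apart; snapped-in vials stand to 54 above its underside. Origin: underside centre, on the lane floor. Sizes in mm. This one holds FIVE vials; 0.2 to 0.33 kg; slides with 1 to 4 N
- rack_part: white rack 150 long (y; front end +y), 34 wide, 30 high, on a foot 44 wide, 6 high kept under the rails' lips; five places 26 apart; snapped-in vials stand to 54 above its underside. Origin: underside centre, on the lane floor. Sizes in mm. This one holds three vials, two places empty. Leave it parked
- rack_empty: white rack 150 long (y; front end +y), 34 wide, 30 high, on a foot 44 wide, 6 high kept under the rails' lips; five places 26 apart; snapped-in vials stand to 54 above its underside. Origin: underside centre, on the lane floor. Sizes in mm. This one holds no vials. Leave it parked
- catch0 (a joint): spring catch of lane 0, m: 0 = up, 0.009 = fully down; about 3 N starts it, 4.5 N takes it down. Its tooth (loader y = -63 to -53 mm, 4.5 mm above the floor) blocks the parked rack in a pocket under the heel; clear from 0.005. Once the heel wall (10 mm thick) is 3 mm over the tooth the rack keeps it down; after some 22 mm it has passed and can spring up
- catch0_pad (a point): top centre of the ribbed grey thumb pad of lane 0's catch, in the lane's line behind the rack's heel: 28 mm wide, 43 long (y), front edge 2 mm behind a parked rack's heel. Top 21 mm above the lane floor when up, 12 when fully down, so a fingertip on it clears the 10 mm rails and meets the 30 mm high heel. Moves straight down with the catch
- catch1 (a joint): spring catch of lane 1, m: 0 = up, 0.009 = fully down; about 3 N starts it, 4.5 N takes it down. Its tooth (loader y = -63 to -53 mm, 4.5 mm above the floor) blocks the parked rack in a pocket under the heel; clear from 0.005. Once the heel wall (10 mm thick) is 3 mm over the tooth the rack keeps it down; after some 22 mm it has passed and can spring up
- catch1_pad (a point): top centre of the ribbed grey thumb pad of lane 1's catch, in the lane's line behind the rack's heel: 28 mm wide, 43 long (y), front edge 2 mm behind a parked rack's heel. Top 21 mm above the lane floor when up, 12 when fully down, so a fingertip on it clears the 10 mm rails and meets the 30 mm high heel. Moves straight down with the catch
- catch2 (a joint): spring catch of lane 2, m: 0 = up, 0.009 = fully down; about 3 N starts it, 4.5 N takes it down. Its tooth (loader y = -63 to -53 mm, 4.5 mm above the floor) blocks the parked rack in a pocket under the heel; clear from 0.005. Once the heel wall (10 mm thick) is 3 mm over the tooth the rack keeps it down; after some 22 mm it has passed and can spring up
- catch2_pad (a point): top centre of the ribbed grey thumb pad of lane 2's catch, in the lane's line behind the rack's heel: 28 mm wide, 43 long (y), front edge 2 mm behind a parked rack's heel. Top 21 mm above the lane floor when up, 12 when fully down, so a fingertip on it clears the 10 mm rails and meets the 30 mm high heel. Moves straight down with the catch
- loose_vial: a single capped amber vial, 22 mm diameter, 46 mm tall, standing on the loader's apron behind the lanes (apron top 25 mm above the table, as the lane floor), between two lanes; origin under its centre. Leave alone
- cap_box: open clear box of spare caps, 70 x 90 x 30 mm, on the table beside the loader on the side away from the robot; origin under its centre. Leave alone
- wash_bottle: white wash bottle with blue cap and spout, 74 mm diameter, 205 mm tall; origin under its centre. Leave alone
- beaker: glass beaker, 68 mm diameter, 95 mm tall; origin under its centre. Leave alone
- marker: marker pen lying on the table between robot and loader, about 135 mm long along its x axis, 15 mm thick; origin at the middle of its barrel's underside. Leave alone
- petri_dish: flat round dish, 94 mm diameter, 16 mm tall; origin under its centre. Leave alone
- pump_bottle: clear bottle with blue pump head, 66 mm diameter, 178 mm tall; origin under its centre. Leave alone

How it is judged:
On the way, in this order (a step that is already met when the one before it is completed fails the run):
1. a finger presses down the catch of the full rack's lane while the rack is still parked (((x of rack_full in the frame of loader between -0.078 and -0.038 m and value of joint catch0 above 0.005 m) or (x of rack_full in the frame of loader between -0.02 and 0.02 m and value of joint catch1 above 0.005 m) or (x of rack_full in the frame of loader between 0.038 and 0.078 m and value of joint catch2 above 0.005 m)) and contact force between the fingers and loader above 1 N and y of rack_full in the frame of loader below 0.006 m), for 0.02 s.
2. with the catch still down, the full rack's heel slides over it (((x of rack_full in the frame of loader between -0.078 and -0.038 m and value of joint catch0 above 0.004 m) or (x of rack_full in the frame of loader between -0.02 and 0.02 m and value of joint catch1 above 0.004 m) or (x of rack_full in the frame of loader between 0.038 and 0.078 m and value of joint catch2 above 0.004 m)) and y of rack_full in the frame of loader above 0.007 m), for 0.01 s.
3. the full rack has been slid past the catch (y of rack_full in the frame of loader above 0.03 m), for 0.02 s.
At the end, for the whole second after the job is handed in: The full rack stands at rest on its lane floor within 3 mm of the end stop (centre more than 87 mm along from its parked place), the catch of its lane has sprung up again (within 2 mm of the top), the other two racks are within 6 mm of where they were parked (y of rack_full in the frame of loader above 0.087 m and z of rack_full in the frame of loader below 0.0275 m and linear speed of rack_full below 0.01 m/s and ((x of rack_full in the frame of loader between -0.078 and -0.038 m and value of joint catch0 below 0.002 m) or (x of rack_full in the frame of loader between -0.02 and 0.02 m and value of joint catch1 below 0.002 m) or (x of rack_full in the frame of loader between 0.038 and 0.078 m and value of joint catch2 below 0.002 m)) and distance of each of rack_part, rack_empty from where it was at the start of the episode below 0.006 m); the robot touches nothing.
It fails at once if the rack is lifted or tipped (z of rack_full in the frame of loader above 0.031 m or angle between rack_full's own z axis and vertical above 0.1 rad).
It fails at once if another rack is moved from its parked place (distance of any of rack_part, rack_empty from where it was at the start of the episode above 0.006 m).
It fails at once if a loose thing is moved, lifted or tipped (distance of any of loose_vial, cap_box, wash_bottle, beaker, marker, petri_dish, pump_bottle from where it was at the start of the episode above 0.015 m or angle between any of loose_vial, cap_box, wash_bottle, beaker, marker, petri_dish, pump_bottle's own z axis and vertical above 0.3 rad).
It also fails if it takes over 32 s, if anything falls off the work surface, if the arm or the gripper's body presses on something with over 40 N, if the wrist force passes 120 N, or if a joint passes its speed limit or range.

## Working session

There is one attempt and no reset: what is moved stays moved. The work goes in short steps, Python scripts to look and compute and a shell command to move; the robot and the scene stay as the last step left them, time stands still between calls to the robot, and variables do not carry over. Pictures are saved under pics/ and viewed, at most 10 in all, crops included, and the job is handed in when it is done.

```bash
mkdir -p pics; python3 - <<'E'
from plant import ctrl
import cv2,numpy as np
for n in("top","side"):
    p,d=ctrl.snapshot(n); cv2.imwrite(f"pics/{n}0.png",p[:,:,::-1]); np.save(f"{n}d.npy",d); np.save(f"{n}p.npy",p)
    c=ctrl.camera_params(n); print(n,c["camera_matrix"],c["world_to_cam"])
s=ctrl.sense(); print(s["t"],s["tcp_pos"],s["tcp_rot"],s["width"])
E
```

```text
top [[421.59259773   0.         321.05179353]
 [  0.         421.59259773 201.82558784]
 [  0.           0.           1.        ]] [[-0.02074529 -0.99975243 -0.00804462 -0.02516126]
 [-0.99710553  0.02127771 -0.0729919   0.50939685]
 [ 0.073145    0.00650709 -0.99730009  1.26089781]
 [ 0.          0.          0.          1.        ]]
side [[460.97613095   0.         316.41278088]
 [  0.         460.97613095 189.94280602]
 [  0.           0.           1.        ]] [[-0.97226602 -0.23342716  0.01450991  0.50576943]
 [-0.17015487  0.66343362 -0.72863101  0.17085067]
 [ 0.16045591 -0.71089211 -0.68475274  1.09685507]
 [ 0.          0.          0.          1.        ]]
0.1 [ 0.15680503 -0.60426226  0.23021717] [ 9.91957117e-01  1.26570075e-01 -2.93918646e-05 -1.04530714e-03] 1.0019021030851656
```

View pics/top0.png

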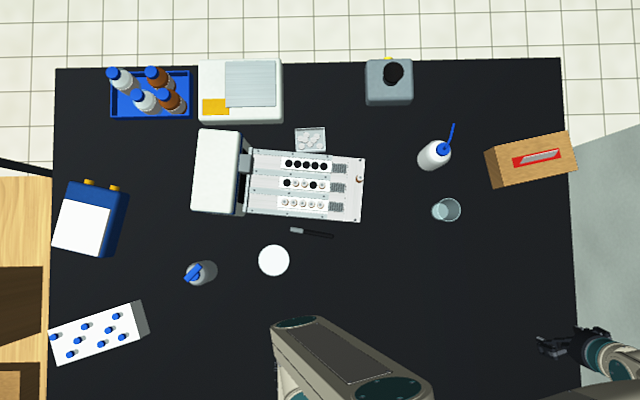

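View pics/side0.png

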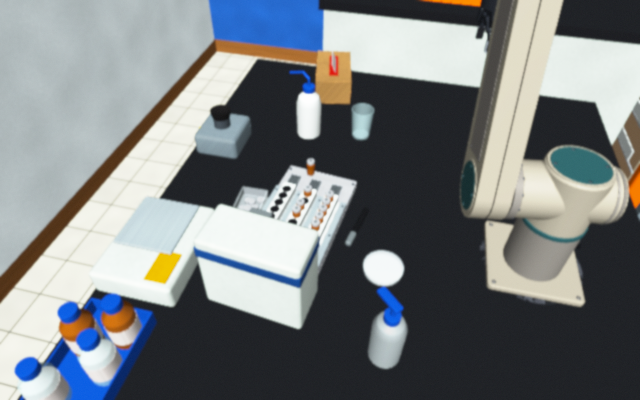

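The top view shows the loader around (305,185), with the tower to its left, so feed direction is image left (+world y). The lanes run at rows ~163, 184 and 204, with pads at column ~337. The loose vial is at (360,178). I'll zoom in to tell the caps from the holes.

```bash
python3 - <<'E'
import cv2,numpy as np
p=np.load("topp.npy")[140:235,235:375,::-1]; s=np.load("sidep.npy")[150:270,225:365,::-1]
a=cv2.resize(p,None,fx=5.6,fy=5.6,interpolation=cv2.INTER_CUBIC);cv2.imwrite("pics/c1.png",a)
cv2.imwrite("pics/c2.png",cv2.resize(s,None,fx=4.5,fy=4.5,interpolation=cv2.INTER_CUBIC))
E
```

```text
(no output)
```

View pics/c1.png

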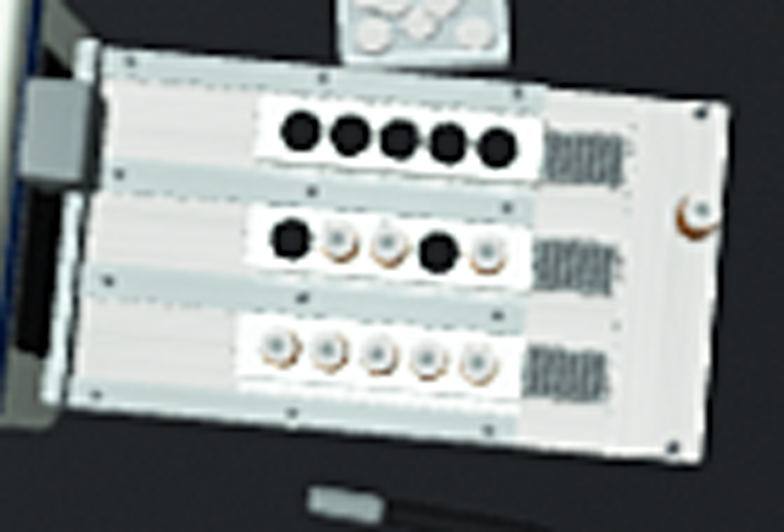

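View pics/c2.png

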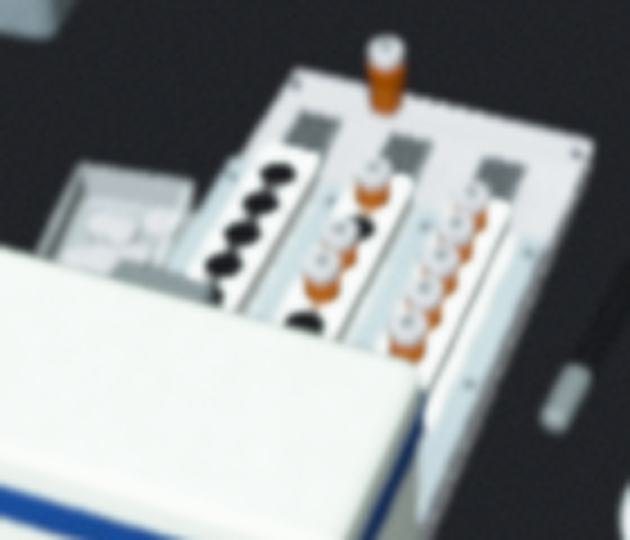

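The near lane (lane 0, smaller world x) holds the full rack: white caps run from crop (281,348) to (480,366), and its pad is at (566,373). The black circles are empty holes. I'll cast these points to get positions.

```bash
cat > h.py <<'E'
from plant import ctrl
import numpy as np
def cast(n,uv,z,c=None):
    c=c or ctrl.camera_params(n); W=np.linalg.inv(c["world_to_cam"])
    r=W[:3,:3]@np.linalg.inv(c["camera_matrix"])@[uv[0],uv[1],1]; o=W[:3,3]
    return o+r*(z-o[2])/r[2]
E
python3 - <<'E'
from h import *
f=lambda u,v:((u+.5)/5.6-.5+235,(v+.5)/5.6-.5+140)
P={}
for k,u,v,z in[("pad0",566,373,.046),("pad1",573,266,.046),("pad2",583,158,.046),("capF",281,346,.079),("capR",479,364,.079),
 ("cornR2",728,105,.025),("cornR0",703,463,.025),("rack0heelTop-a",524,338,.055),("rack0heelTop-b",518,398,.055),("loose",697,212,.071),
 ("screwA",130,61,.035),("screwB",517,93,.035),("screwC",97,395,.035),("screwD",489,430,.035)]:
    P[k]=cast("top",f(u,v),z); print(k,P[k].round(4))
for a,b in[("capR","capF"),("pad0","pad2"),("cornR0","cornR2"),("screwB","screwA"),("screwD","screwC")]:
    d=P[b]-P[a]; print(a,b,np.degrees(np.arctan2(d[1],d[0])).round(2),np.linalg.norm(d).round(4))
from scipy.spatial.transform import Rotation as R
print(R.from_quat(ctrl.sense()["tcp_rot"]).as_matrix().round(3))
E
```

```text
pad0 [ 0.4928 -0.0791  0.046 ]
pad1 [ 0.5497 -0.0842  0.046 ]
pad2 [ 0.6075 -0.0908  0.046 ]
capF [0.5079 0.0687 0.079 ]
capR [ 0.4964 -0.0334  0.079 ]
cornR2 [ 0.638 -0.171  0.025]
cornR0 [ 0.4442 -0.1521  0.025 ]
rack0heelTop-a [ 0.5112 -0.0572  0.055 ]
rack0heelTop-b [ 0.4796 -0.0533  0.055 ]
loose [ 0.5739 -0.1486  0.071 ]
screwA [0.6674 0.1521 0.035 ]
screwB [ 0.6453 -0.0565  0.035 ]
screwC [0.487  0.1716 0.035 ]
screwD [ 0.4639 -0.0376  0.035 ]
capR capF 83.58 0.1027
pad0 pad2 -5.84 0.1152
cornR0 cornR2 -5.57 0.1947
screwB screwA 83.95 0.2098
screwD screwC 83.69 0.2105
[[ 0.968  0.251 -0.   ]
 [ 0.251 -0.968  0.002]
 [ 0.    -0.002 -1.   ]]
```

```bash
python3 -m pendant '[[[0,0,0.065,0.55,1,0,1],[0,0,0.065,0.55,1,0,1],[0,0,0.065,0.55,1,0,1],[0,0,0.065,0.55,1,0,1],[0,0,0.065,0.55,1,0,1]]]' 40
python3 -m pendant '[[[0,0,0.065,0.6,1,0,1],[0,0,0.065,0.6,1,0,1],[0,0,0.065,0.6,1,0,1],[0,0,0.065,0.6,1,0,1],[0,0,0.065,0.6,1,0,1]]]'
python3 -m pendant '[[[0,0,0.0625,0.53,0.65,-0.4,1],[0,0,0.0625,0.53,0.65,-0.4,1],[0,0,0.0625,0.53,0.65,-0.4,1],[0,0,0.0625,0.53,0.65,-0.4,1],[0,0,0.0625,0.53,0.65,-0.4,1],[0,0,0.0625,0.53,0.65,-0.4,1]]]'
python3 - <<'E'
from h import *
import cv2
from scipy.spatial.transform import Rotation as R
s=ctrl.sense();print(s["t"],s["tcp_pos"],R.from_quat(s["tcp_rot"]).as_matrix().round(3),s["width"],s["contact_force"])
c=ctrl.camera_params("wrist");p,d=ctrl.snapshot("wrist");cv2.imwrite("pics/w1.png",p[:,:,::-1]);np.save("wp.npy",p);np.save("wd.npy",d);np.savez("wc.npz",**c)
E
```

```text
t: 0.72
tcp_pos: [0.2675, -0.402, 0.2308]
tcp_rot: [0.945, 0.327, 0.0, -0.001]
contact_force: [0.8, -0.3, -0.0]
width: -0.001
gripper_force: 0.0
t: 1.35
tcp_pos: [0.3879, -0.2034, 0.2311]
tcp_rot: [0.859, 0.512, 0.0, -0.0]
contact_force: [-0.7, -0.5, -0.3]
width: 0.001
gripper_force: 0.0
t: 2.1
tcp_pos: [0.493, -0.0767, 0.152]
tcp_rot: [0.745, 0.667, 0.0, 0.001]
contact_force: [-0.2, -0.4, -0.0]
width: 0.002
gripper_force: 0.0
2.1 [ 0.4929555  -0.07668718  0.15202711] [[ 0.11   0.994  0.001]
 [ 0.994 -0.11  -0.001]
 [-0.001  0.001 -1.   ]] 0.0015568834769844587 [-0.15373839 -0.3778558  -0.04268282]
```

View pics/w1.png

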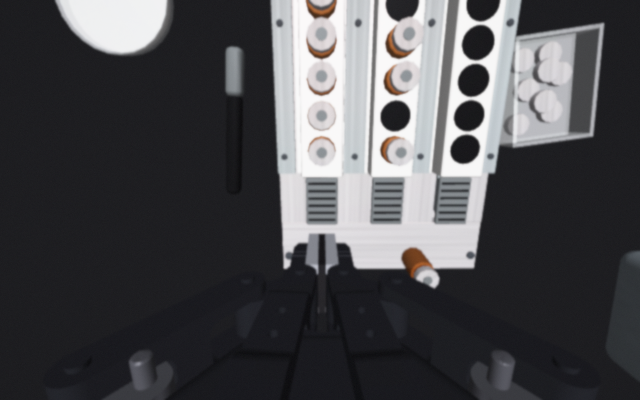

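The wrist view shows the fingers lined up with the full rack's lane: caps are at columns ~321, the pad spans (306–338, 177–224), and the heel top edge is at about row 174. I'll cast these for a check.

```bash
python3 - <<'E'
from h import *
c=dict(np.load("wc.npz"))
q=lambda n,u,v,z:print(n,cast("w",(u,v),z,c).round(4))
q("pad front",322,177.5,.046);q("pad rear",322,223.5,.046);q("padL",306,200,.046);q("padR",338,200,.046);q("heel",321,174.5,.055)
q("cornerL",283,269,.025);q("cornerR",475,268,.025);q("cap5",321,150,.079);q("cap1",321,36,.079)
d=np.load("wd.npy");W=np.linalg.inv(c["world_to_cam"]);K=np.linalg.inv(c["camera_matrix"])
for u,v in[(322,200),(321,168),(410,205),(350,235)]:
    print(u,v,(W[:3,:3]@(K@[u,v,1]*d[v,u])+W[:3,3]).round(4))
E
```

```text
pad front [ 0.4955 -0.058   0.046 ]
pad rear [ 0.4909 -0.0999  0.046 ]
padL [ 0.4792 -0.0765  0.046 ]
padR [ 0.5073 -0.0796  0.046 ]
heel [ 0.4951 -0.0537  0.055 ]
cornerL [ 0.4451 -0.152   0.025 ]
cornerR [ 0.64   -0.1723  0.025 ]
cap5 [ 0.4976 -0.0314  0.079 ]
cap1 [0.5058 0.0432 0.079 ]
322 200 [ 0.4932 -0.0782  0.0454]
321 168 [ 0.4957 -0.0483  0.055 ]
410 205 [ 0.5763 -0.098   0.0247]
350 235 [ 0.5163 -0.1223  0.0251]
```

```bash
python3 -m pendant '[[[0,0,0,0.002,0.02,-0.2,1],[0,0,0,0.002,0.02,-0.4,1],[0,0,0,0.002,0.02,-0.5,1],[0,0,0,0.002,0.02,-0.52,1],[0,0,0,0.002,0.02,-0.545,1],[0,0,0,0.002,0.02,-0.57,1],[0,0,0,0.002,0.02,-0.57,1],[0,0,0,0.002,0.02,-0.57,1]]]'
```

```text
t: 3.15
tcp_pos: [0.4941, -0.0716, 0.0381]
tcp_rot: [0.744, 0.668, 0.0, 0.001]
contact_force: [-1.7, -3.1, 3.3]
width: -0.001
gripper_force: 1.9
```

```bash
python3 -m pendant '[[[0,0,0,0.002,0.015,0,1],[0,0,0,0.003,0.03,0,1],[0,0,0,0.006,0.055,0,1],[0,0,0,0.009,0.08,0,1],[0,0,0,0.012,0.11,0,1],[0,0,0,0.015,0.14,0,1],[0,0,0,0.018,0.17,0,1],[0,0,0,0.021,0.2,0,1],[0,0,0,0.021,0.2,0,1]]]'
python3 - <<'E'
from h import *
import cv2
c=ctrl.camera_params("wrist");p,d=ctrl.snapshot("wrist");cv2.imwrite("pics/w2.png",p[:,:,::-1]);np.save("wp.npy",p);np.savez("wc.npz",**c)
E
```

```text
t: 4.28
tcp_pos: [0.4971, -0.0297, 0.0369]
tcp_rot: [0.744, 0.668, 0.0, -0.001]
contact_force: [0.5, -0.1, -0.2]
width: -0.003
gripper_force: 0.0
```

View pics/w2.png

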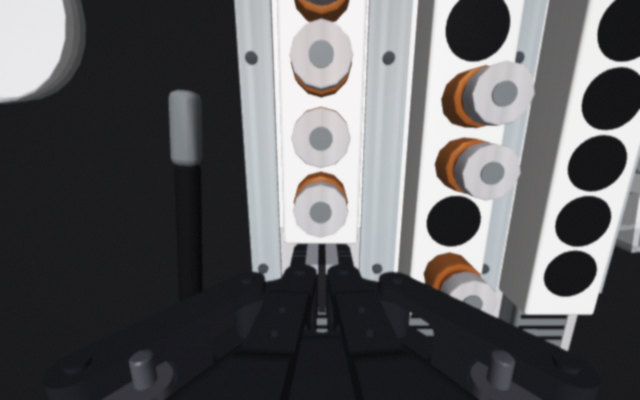

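The rack has advanced with its heel against the fingertips at (320,243), and its last cap is now well ahead of its neighbour. I'll push on to the stop.

```bash
python3 -m pendant '[[[0,0,0,0.003,0.03,0.015,1],[0,0,0,0.006,0.06,0.015,1],[0,0,0,0.01,0.09,0.015,1],[0,0,0,0.013,0.12,0.015,1],[0,0,0,0.016,0.15,0.015,1],[0,0,0,0.019,0.18,0.015,1],[0,0,0,0.023,0.21,0.015,1],[0,0,0,0.025,0.23,0.015,1],[0,0,0,0.026,0.24,0.015,1],[0,0,0,0.027,0.25,0.015,1],[0,0,0,0.027,0.25,0.015,1]]]'
```

```text
t: 5.7
tcp_pos: [0.503, 0.0193, 0.0404]
tcp_rot: [0.744, 0.668, 0.0, -0.0]
contact_force: [0.4, -0.8, 0.1]
width: 0.0
gripper_force: 0.1
```

```bash
for i in 1; do python3 -m pendant '[[[0,0,0,0.001,0.005,0,1],[0,0,0,0.001,0.01,0,1],[0,0,0,0.002,0.015,0,1],[0,0,0,0.002,0.015,0,1]]]'; done; python3 -m pendant '[[[0,0,0,0.001,0.005,0,1],[0,0,0,0.001,0.01,0,1],[0,0,0,0.001,0.01,0,1]]]'
```

```text
t: 6.2
tcp_pos: [0.5035, 0.022, 0.0404]
tcp_rot: [0.744, 0.668, 0.0, 0.0]
contact_force: [-0.7, -1.0, 0.4]
width: 0.003
gripper_force: 0.8
t: 6.58
tcp_pos: [0.5035, 0.0223, 0.0405]
tcp_rot: [0.744, 0.668, -0.002, 0.002]
contact_force: [-0.9, -7.5, 1.3]
width: -0.0
gripper_force: 3.5
```

Force has risen to 7.5 N at the expected home position (0.0223 against 0.0228). I'll give it one small extra push, then back off, lift and look.

```bash
python3 -m pendant '[[[0,0,0,0.001,0.008,0,1],[0,0,0,0.001,0.008,0,1]]]'; python3 -m pendant '[[[0,0,0,-0.005,-0.04,0,1],[0,0,0,-0.011,-0.1,0.05,1],[0,0,0,-0.011,-0.1,0.3,1],[0,0,0,-0.05,-0.45,0.55,1],[0,0,0,-0.1,-0.7,0.6,1],[0,0,0,-0.1,-0.7,0.6,1],[0,0,0,-0.1,-0.7,0.6,1]]]'
python3 - <<'E'
from h import *
import cv2
c=ctrl.camera_params("wrist");p,d=ctrl.snapshot("wrist");cv2.imwrite("pics/w3.png",p[:,:,::-1]);np.savez("wc.npz",**c);np.save("wd.npy",d)
p,_=ctrl.snapshot("top");cv2.imwrite("pics/t3.png",cv2.resize(p[140:235,235:375,::-1],None,fx=5.6,fy=5.6,interpolation=cv2.INTER_CUBIC))
E
```

```text
t: 6.82
tcp_pos: [0.5035, 0.0223, 0.0405]
tcp_rot: [0.745, 0.667, -0.003, 0.003]
contact_force: [-1.7, -11.1, 2.2]
width: -0.003
gripper_force: 5.7
t: 7.7
tcp_pos: [0.4837, -0.1148, 0.1608]
tcp_rot: [0.745, 0.667, 0.001, 0.0]
contact_force: [0.5, 1.1, -0.1]
width: 0.003
gripper_force: 0.0
```

View pics/w3.png

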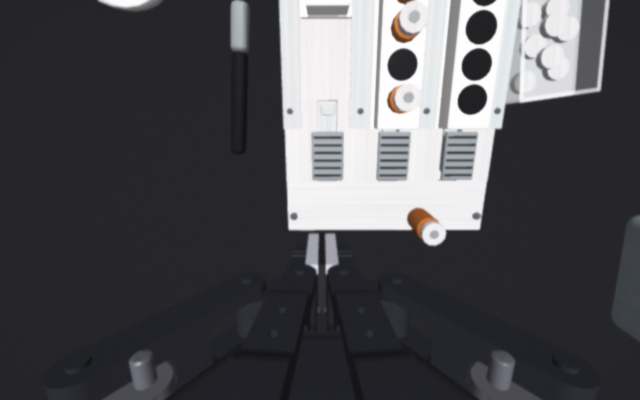

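View pics/t3.png

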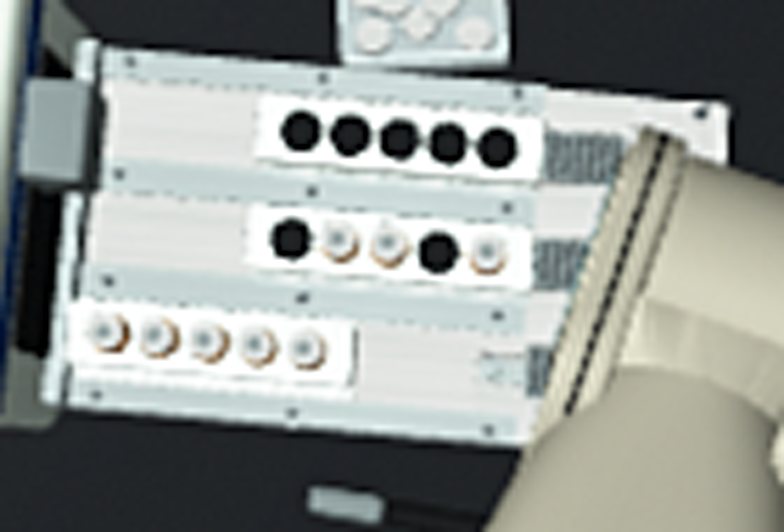

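The full rack now reaches the stop: caps run from (109,333) to (308,348) in the top crop, and the other racks look unmoved. The tooth is visible behind it at wrist (327,112). I'll check the travel and the pad height in numbers.

```bash
python3 - <<'E'
from h import *
f=lambda u,v:((u+.5)/5.6-.5+235,(v+.5)/5.6-.5+140)
for a,b in[((281,346),(109,332)),((479,364),(308,347))]:print(np.linalg.norm(cast("top",f(*a),.079)-cast("top",f(*b),.079)))
c=np.load("wc.npz");d=np.load("wd.npy");W=np.linalg.inv(c["world_to_cam"]);K=np.linalg.inv(c["camera_matrix"])
for u in(327,393,459):
    print(np.median([(W[:3,:3]@(K@[x,v,1]*d[v,x])+W[:3,3])[2] for x in range(u-8,u+9) for v in range(145,170)]).round(4))
s=ctrl.sense();print(s["t"],np.abs(s["dq"]).max(),s["contact_force"])
E
```

```text
0.08936024852606227
0.08877955242616821
0.0467
0.0466
0.0465
7.8 0.017753516691242654 [-0.42652039 -0.78506986 -0.82555739]
```

Travel measures about 89 mm, pressed to contact against the stop, and the lane 0 pad is level with the other two, so the catch is up. The arm is clear, so I'll hand in.

```bash
python3 -c "
from plant import ctrl; print(ctrl.job_done())"
```

```text
the job is handed in; nothing more can be done
None
```

I pushed the full rack in lane 0 home against the end stop (about 89 mm of measured travel); its catch is up again, the other two racks look unmoved, and the job is handed in, with no verdict shown.

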